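# Put the bath things away on the vanity counter

### The job

Tidy the black vanity counter: set the two bath bombs on the wooden stand, the large one in its wide dimple and the small one in its narrow dimple, put one cream jar upright in each bay of the two-bay tray, and lay the bar of soap flat in the white soap dish. Set each thing down rather than dropping it, and leave the amber scent bottle standing where it is.

Things in the scene. Friction and masses are not known exactly. Their poses are not given: they have to be found in the camera images.
- bomb_large: Large bath bomb: chalky off-white ball, 60 mm in diameter, free to roll. Origin at its centre, 30 mm above the counter at the start. Its axes turn with it and mean nothing.
- bomb_small: Small bath bomb: chalky off-white ball, 42 mm in diameter, free to roll. Origin at its centre, 21 mm above the counter at the start. Its axes turn with it and mean nothing.
- jar_a: Cream jar: squat upright round jar, 44 mm high, white body 50 mm in diameter, steel lid 52 mm in diameter over its upper 17 mm. Origin at the centre of its underside, z up. Just like jar_b; either jar may go in either bay.
- jar_b: Cream jar, the same as jar_a: 44 mm high, 52 mm over the lid. Origin at the centre of its underside, z up.
- soap: Cream-coloured bar of soap, lying flat: 52 mm along its x, 82 mm along its y, 26 mm high, rounded edges. Origin at the centre of its underside, z up.
- bomb_stand: Brown wooden block, fixed, 76 (x) by 156 (y) by 22 mm high. In its top, at x = 0, two round dimples 12 mm deep: a wide one 42 mm across at y = +40 mm (large ball) and a narrow one 28 mm across at y = -40 mm (small ball). Origin: centre of underside, z up. Seated on the dimple's rim, the large ball's centre is 43 mm above the counter, the small one's 37 mm.
- jar_tray: Pale wooden tray, fixed, 90 (x) by 165 (y) by 20 mm high, walls and floor 5 mm thick. A full-height dividing wall along x across the middle makes two bays, each 80 by 75 mm, centred at x = 0, y = +40 and -40 mm; one jar goes in each. Origin: centre of underside, z up; bay floor 5 mm above it.
- soap_dish: White ceramic oblong dish, fixed, 84 (x) by 114 (y) by 11 mm high, walls and floor 5 mm thick (inside 74 by 104 mm). The soap fits only with its long side along the dish's long side (y). Origin: centre of underside, z up.
- scent: Bystander, loose: amber glass scent bottle with a black cap, 34 by 46 mm, 85 mm high, to be left standing. Origin at the centre of its underside, z up.
There are look-alikes about, which are no part of the job. What is shaped like the jar_a but green is not meant. What is shaped like the bomb_large but purple is not meant.

How it is judged:
At the end, for the whole second after the job is handed in: Each ball within 8 mm of its own dimple's axis and 6 mm of its seated height; one jar upright (0.12 rad) on each bay's floor, within 18 mm (x) and 16 mm (y) of the bay's centre; the soap flat (0.12 rad) on the dish's floor within 16 mm of its centre; all five at rest and released (x of bomb_large in the frame of bomb_stand between -0.008 and 0.008 m and y of bomb_large in the frame of bomb_stand between 0.032 and 0.048 m and z of bomb_large in the frame of bomb_stand between 0.0374 and 0.0494 m and x of bomb_small in the frame of bomb_stand between -0.008 and 0.008 m and y of bomb_small in the frame of bomb_stand between -0.048 and -0.032 m and z of bomb_small in the frame of bomb_stand between 0.0317 and 0.0437 m and ((x of jar_a in the frame of jar_tray between -0.018 and 0.018 m and y of jar_a in the frame of jar_tray between 0.024 and 0.056 m and z of jar_a in the frame of jar_tray between 0.001 and 0.009 m and angle between the z axis of each of jar_a, jar_b and the z axis of jar_tray, either way round below 0.12 rad and x of jar_b in the frame of jar_tray between -0.018 and 0.018 m and y of jar_b in the frame of jar_tray between -0.056 and -0.024 m and z of jar_b in the frame of jar_tray between 0.001 and 0.009 m) or (x of jar_a in the frame of jar_tray between -0.018 and 0.018 m and y of jar_a in the frame of jar_tray between -0.056 and -0.024 m and z of jar_a in the frame of jar_tray between 0.001 and 0.009 m and angle between the z axis of each of jar_a, jar_b and the z axis of jar_tray, either way round below 0.12 rad and x of jar_b in the frame of jar_tray between -0.018 and 0.018 m and y of jar_b in the frame of jar_tray between 0.024 and 0.056 m and z of jar_b in the frame of jar_tray between 0.001 and 0.009 m)) and x of soap in the frame of soap_dish between -0.016 and 0.016 m and y of soap in the frame of soap_dish between -0.016 and 0.016 m and z of soap in the frame of soap_dish between 0 and 0.01 m and angle between the z axis of soap and the z axis of soap_dish, either way round below 0.12 rad and linear speed of each of bomb_large, bomb_small, jar_a, jar_b, soap below 0.02 m/s and contact force between each of bomb_large, bomb_small, jar_a, jar_b, soap and the fingers below 0.05 N); the robot touches nothing.
It fails at once if the scent bottle is knocked over or shoved more than 30 mm from its place (angle between scent's own z axis and vertical above 0.5 rad or distance of scent from where it was at the start of the episode above 0.03 m).
It fails at once if one of the five things is let fall (moving faster than 0.75 m/s while no finger holds it) ((linear speed of bomb_large above 0.75 m/s and contact force between bomb_large and the fingers below 0.05 N) or (linear speed of bomb_small above 0.75 m/s and contact force between bomb_small and the fingers below 0.05 N) or (linear speed of jar_a above 0.75 m/s and contact force between jar_a and the fingers below 0.05 N) or (linear speed of jar_b above 0.75 m/s and contact force between jar_b and the fingers below 0.05 N) or (linear speed of soap above 0.75 m/s and contact force between soap and the fingers below 0.05 N)).
It also fails if it takes over 128 s, if anything falls off the work surface, if the arm or the gripper's body presses on something with over 40 N, if the wrist force passes 120 N, or if a joint passes its speed limit or range.

### The arm

A 6-joint arm with a two-finger parallel gripper is mounted at the origin on the work surface. World frame = base frame: x ahead of the robot, y to its left, z up, the work surface at z = 0. Lengths are in m, angles in rad, forces in N, time in s.
With the tool pointing down it reaches from about 0.35 to 0.85 m from the base axis. Payload 8.1 kg.
Tool frame: the origin (TCP) lies at the centre of the arm's flange, where the gripper is bolted on; the fingertips stand 186 mm ahead of it and the grasp point (between the pads) lies 167 mm ahead of it (robot.grasp_offset is the distance from the TCP to the grasp point, in m); z points along the fingers, y is the line along which they close (so a half turn about z gives the same grasp; the last joint's range is limited). The gripper opens to 93 mm and grips with 3 to 60 N. Pads are 15 mm wide; open, the fingers measure 128 mm over their backs; the gripper's body (75 mm by 188 mm) begins 65 mm behind the grasp point.
Start: joints at [1.233, 0.13, 1.488, -0, 1.523, -0.085], TCP at [0.15, 0.581, 0.405] pointing down, gripper open.
Joint ranges: [-2.96, 2.96], [-0.89, 2.26], [0.02, 2.5], [-1.34, 4.48], [0, 2.73], [-2.66, 2.66]. Speed limits (rad/s): [2.39, 2.39, 2.79, 3.14, 3.14, 3.14].

### API

Orientations are given as a rotation vector (axis times angle).
In Python, from plant import robot gives the robot as it stands.
- The arm moves only by the tool drive_tool, never from a script. Its argument "moves" is one flat list of numbers, 7 for each row, row after row: the finger opening in mm, from 0 to 93, then the shift along the tool's x, y, z in mm, then the turn, a rotation vector about the tool's x, y, z in degrees. A call has 1 to 8 rows; each row shifts and turns the commanded pose from where the row before left it, along the tool's axes as they then stand; what a row does not reach is not made up. A row lasts 1/10 s, in which the tool goes at most 50 mm and 8.59 degrees, less where a joint would pass 70% of its speed; a pose out of reach is approached as far as the arm can. A call is refused whole if a number of a shift passes 50 or a number of a turn 8.59, either way. A call with a gripper value outside its range is refused whole. The fingers move at their own pace and stop on an object; "grip_force" is the grip in N (left out, the last holds). Time passes only in rows, so rows that do not move let the fingers close. It gives the time, the measured TCP pose, the force, the opening and the grip force at its end, in the units of the state.
- robot.read_state(): the state, without advancing time (a new reading comes with each control period).
- robot.read_camera(name): name is "side" or "top"; returns a dict with "color" (400x640x3 uint8, red, green, blue), "depth" (400x640 float32, m along the optical axis (not along the pixel's ray), 0 where there is no reading), "mtx" (3x3 intrinsics, pixels), "R" (3x3) and "t" (3): a world point X has camera coordinates R X + t. Camera axes: x right, y down, z forward; pixel columns grow to the right and rows downward; lengths in m; the calibration is good to about 2 mm. A picture is of the moment at which its call begins.
- robot.close_job(): hands the job in; it is judged then, once.
The state is a dict: "t": time; "q": joint angles; "dq": joint speeds; "joint_torque": joint torques, N m; "tool_pos": TCP position; "orientation": TCP orientation; "force": force on the tool from outside, world axes, zero at the start; "wrist_torque": the same for the moment, N m; "opening": finger opening in m; "gripper_force": force on a finger pad.
Only numpy, scipy, OpenCV 4.12 (cv2) and the standard library are available. Lean on these libraries where they do the work, as an engineer would, in place of code of your own. Each camera call takes 0.05 s, during which the arm holds its last target. There are 200 camera calls.

## Working session

There is one attempt and no reset: what is moved stays moved. The work goes in short steps, Python scripts to look and compute and a tool call to move; the robot and the scene stay as the last step left them, time stands still between calls to the robot, and variables do not carry over. Pictures are saved under pics/ and viewed, at most 14 in all, crops included, and the job is handed in when it is done.

Besides the shell and the picture viewer there is one more tool, called after "Request:" as name(argument=value, ...) on one line, values as JSON. drive_tool: Moves the arm, as the interface text tells. Its arguments: {"type":"object","properties":{"moves":{"type":"array","items":{"type":"number"}},"grip_force":{"type":"number"}},"required":["moves"]}

```bash
mkdir -p pics
python3 - <<'E'
from plant import robot
import cv2,numpy as np
for n in("top","side"):
    c=robot.read_camera(n); cv2.imwrite(f"pics/{n}0.png",c["color"][:,:,::-1]); np.savez(f"{n}0.npz",**c)
    print(n,c["mtx"].round(1).tolist(),c["R"].round(3).tolist(),c["t"].round(3).tolist())
s=robot.read_state();print(s["t"],s["tool_pos"],s["orientation"])
E
```

```text
top [[470.3, 0.0, 321.0], [0.0, 470.3, 200.0], [0.0, 0.0, 1.0]] [[0.016, -1.0, -0.014], [-0.994, -0.015, -0.106], [0.106, 0.016, -0.994]] [-0.006, 0.538, 1.191]
side [[365.4, 0.0, 318.2], [0.0, 365.4, 194.4], [0.0, 0.0, 1.0]] [[0.878, -0.48, -0.005], [-0.285, -0.512, -0.81], [0.386, 0.713, -0.586]] [-0.452, 0.197, 0.677]
0.1 [0.14998588 0.58074454 0.40376485] [-3.95953759e-01 -3.11620950e+00  2.62180257e-03]
```

View pics/top0.png

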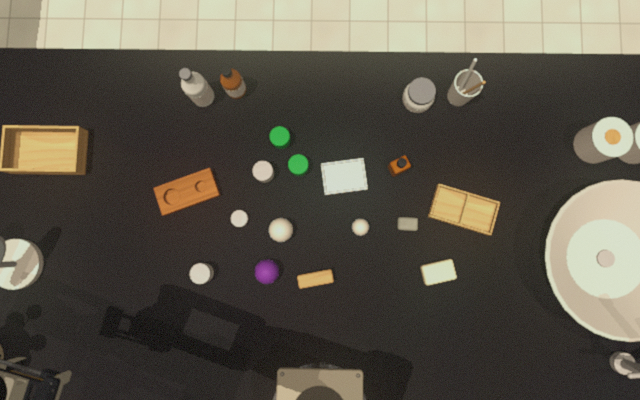

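View pics/side0.png

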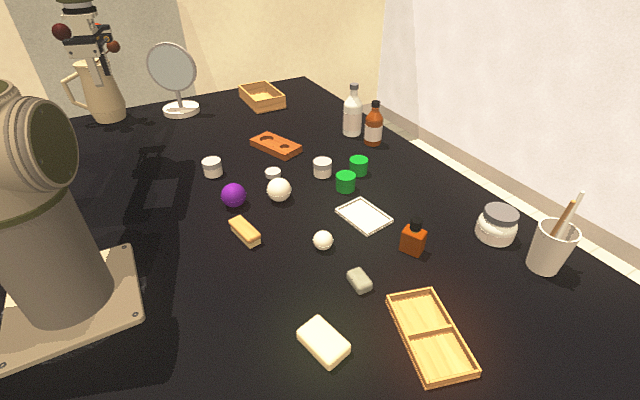

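Candidates in the top image:
- **Jars:** (263,171), (201,273) and (239,218). The last is smaller and lower, so probably not a jar.
- **Balls:** (281,230) large, (360,227) small; (266,272) is purple, so excluded.
- **Soap:** (439,272) is cream with a 3:2 outline; (316,279) is narrow and orange; (407,224) is grey and small.

I'll measure these and confirm in one crop.

```bash
cat > h.py <<'E'
import numpy as np,cv2
def world(c):
    d=c["depth"];v,u=np.mgrid[:d.shape[0],:d.shape[1]];K=c["mtx"]
    p=np.stack([(u-K[0,2])/K[0,0]*d,(v-K[1,2])/K[1,1]*d,d],-1)
    return (p-c["t"])@c["R"]
def blobs(c,zmin=.005,box=(.2,.85,-.5,.5)):
    W=world(c);m=(c["depth"]>0)&(W[...,2]>zmin)&(W[...,0]>box[0])&(W[...,0]<box[1])&(W[...,1]>box[2])&(W[...,1]<box[3])
    n,L,st,ce=cv2.connectedComponentsWithStats(m.astype(np.uint8),connectivity=4)
    for i in range(1,n):
        if st[i,4]<40: continue
        P=W[L==i];zt=np.percentile(P[:,2],95)
        Q=P[P[:,2]>zt-.006] if zt>.015 else P
        (x,y),(a,b),an=cv2.minAreaRect((Q[:,:2]*1000).astype(np.float32))
        print("px",ce[i].round(),"n",st[i,4],"ztop %.0f"%(zt*1e3),"ctr %.0f %.0f size %.0f %.0f ang %.1f"%(x,y,a,b,an),"all",np.ptp(P[:,:2],0).__mul__(1e3).round(),((P[:,:2].min(0)+P[:,:2].max(0))*500).round(),c["color"][L==i].mean(0).round())
E
python3 - <<'E'
from h import *
c=dict(np.load("top0.npz"));blobs(c)
print(world(c)[300:330:10,450:500:20,2])
a=cv2.resize(cv2.imread("pics/top0.png")[140:300,140:480],None,fx=2.3,fy=2.3,interpolation=cv2.INTER_CUBIC)[:,:782]
b=cv2.resize(cv2.imread("pics/side0.png")[130:220,190:390],(444,200),interpolation=cv2.INTER_CUBIC)
o=np.zeros((a.shape[0]+200,a.shape[1],3),np.uint8);o[:a.shape[0]]=a;o[a.shape[0]:,:444]=b
cv2.imwrite("pics/crop0.png",o)
E
```

```text
px [233.  83.] n 561 ztop 142 ctr 840 238 size 23 23 ang 61.1 all [37. 55.] [831. 237.] [114.  85.  58.]
px [196.  87.] n 840 ztop 171 ctr 821 326 size 27 25 ang 45.2 all [59. 61.] [820. 326.] [144. 135. 118.]
px [465.  90.] n 644 ztop 148 ctr 804 -369 size 13 6 ang 39.8 all [55. 72.] [ 823. -362.] [142. 132. 111.]
px [419.  95.] n 869 ztop 74 ctr 818 -252 size 67 63 ang 89.1 all [70. 89.] [ 815. -256.] [153. 145. 131.]
px [280. 136.] n 356 ztop 48 ctr 703 113 size 48 50 ang 37.5 all [61. 50.] [709. 113.] [ 57. 159.  71.]
px [298. 164.] n 347 ztop 49 ctr 630 63 size 50 50 ang 24.7 all [58. 55.] [634.  65.] [ 64. 165.  77.]
px [399. 165.] n 296 ztop 87 ctr 631 -199 size 21 23 ang 45.9 all [47. 62.] [ 631. -203.] [121.  76.  38.]
px [344. 175.] n 904 ztop 14 ctr 607 -56 size 88 117 ang 7.1 all [ 95. 123.] [606. -57.] [205. 210. 195.]
px [263. 171.] n 351 ztop 48 ctr 612 155 size 50 49 ang 46.2 all [59. 51.] [616. 154.] [194. 182. 165.]
px [187. 191.] n 1809 ztop 26 ctr 558 357 size 77 157 ang 20.9 all [125. 172.] [559. 357.] [181. 116.  59.]
px [465. 209.] n 1662 ztop 22 ctr 522 -371 s
[... 321 characters left out ...]
 40 35 ang 38.1 all [63. 57.] [462. 104.] [191. 184. 159.]
px [360. 226.] n 215 ztop 43 ctr 472 -102 size 31 28 ang 0.4 all [42. 39.] [ 472. -100.] [194. 187. 161.]
px [267. 271.] n 451 ztop 60 ctr 355 137 size 39 40 ang 27.4 all [62. 60.] [353. 138.] [120.  58. 127.]
px [438. 271.] n 690 ztop 30 ctr 360 -301 size 50 81 ang 13.7 all [65. 87.] [ 359. -301.] [204. 207. 175.]
px [201. 272.] n 390 ztop 48 ctr 347 305 size 51 49 ang 28.0 all [52. 52.] [347. 305.] [188. 181. 165.]
px [315. 278.] n 480 ztop 34 ctr 338 14 size 33 88 ang 10.9 all [48. 90.] [339.  13.] [199. 163. 103.]
[[-0.00166548  0.00178401  0.00161229]
 [-0.00011063  0.00216683 -0.00460967]
 [-0.00011176  0.00166302  0.00068568]]
```

View pics/crop0.png

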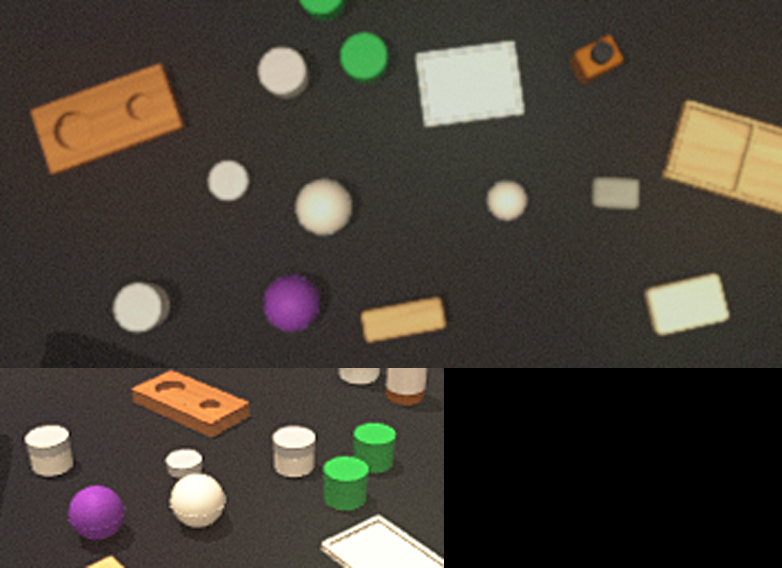

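The crop shows lidded 44 mm jars at top px (263,171) and (201,273). The 20 mm high white disc at (239,218), the green jars and the purple ball are decoys. The soap is the cream 50x81 mm bar at (438,271).

The wide dimple (crop 73,131) works out to (0.541, 0.394), which matches the stand yaw of 20.9° and the +y side.

I'll use tool-y heading 20.9° throughout. First move: turn about +55° while descending.

Request:
drive_tool(moves=[93, 0, 0, 10, 0, 0, 7.8, 93, 0, 0, 10, 0, 0, 7.8, 93, 0, 0, 10, 0, 0, 7.8, 93, 0, 0, 10, 0, 0, 7.8, 93, 0, 0, 10, 0, 0, 7.8, 93, 0, 0, 10, 0, 0, 7.8, 93, 0, 0, 10, 0, 0, 7.8, 93, 0, 0, 0, 0, 0, 0], grip_force=15)

```text
t: 0.9
tool_pos: [0.1498, 0.5802, 0.3324]
orientation: [1.784, 2.585, -0.006]
force: [-0.0, -0.0, -0.0]
opening: 0.0927
gripper_force: 0.0
```

```bash
cat > go.py <<'E'
import sys,numpy as np
from plant import robot
from scipy.spatial.transform import Rotation as Ro
s=robot.read_state();p=np.array(s["tool_pos"])*1e3;R=Ro.from_rotvec(s["orientation"]).as_matrix()
print("t %.1f"%s["t"],p.round(1),"psi %.1f"%np.degrees(np.arctan2(R[1,1],R[0,1])),"tilt",R[:,2].round(3),"open %.1f"%(s["opening"]*1e3),"F",np.round(s["force"],1),"q",np.round(s["q"],2))
prev=p
for a in sys.argv[1:]:
    t=np.array([float(v) for v in a.split(",")]);d=R.T@(t-prev);print(a,"tool shift",d.round(1));prev=t
E
python3 go.py 347,305,334 347,305,208
```

```text
t 0.9 [149.8 580.2 332.4] psi 20.8 tilt [-0.001 -0.004 -1.   ] open 92.7 F [-0. -0. -0.] q [ 1.23  0.17  1.57 -0.    1.4   0.87]
347,305,334 tool shift [-327.3   86.7   -0.8]
347,305,208 tool shift [  0.4   0.3 126. ]
```

Request:
drive_tool(moves=[93, -41, 10.9, 0, 0, 0, 0, 93, -41, 10.9, 0, 0, 0, 0, 93, -41, 10.9, 0, 0, 0, 0, 93, -41, 10.9, 0, 0, 0, 0, 93, -41, 10.9, 0, 0, 0, 0, 93, -41, 10.9, 0, 0, 0, 0, 93, -41, 10.9, 0, 0, 0, 0, 93, -40.5, 10.9, 0, 0, 0, 0])

```text
t: 1.7
tool_pos: [0.3491, 0.3047, 0.3354]
orientation: [1.775, 2.592, 0.001]
force: [0.9, -0.5, -0.2]
opening: 0.0933
gripper_force: 0.0
```

Request:
drive_tool(moves=[93, 0, 0, 30, 0, 0, 0, 93, 0, 0, 30, 0, 0, 0, 93, 0, 0, 20, 0, 0, 0, 93, 0, 0, 0, 0, 0, 0])

```text
t: 2.1
tool_pos: [0.3473, 0.3051, 0.252]
orientation: [-1.776, -2.589, 0.008]
force: [-0.2, -0.7, -0.1]
opening: 0.0928
gripper_force: 0.0
```

```bash
python3 - <<'E'
from plant import robot
from h import *
c=robot.read_camera("side");cv2.imwrite("pics/s1.png",cv2.resize(c["color"][60:260,100:340,::-1],None,fx=2.5,fy=2.5))
E
python3 go.py 347,305,208
```

```text
t 2.1 [347.9 305.7 253.9] psi 21.1 tilt [-0.002 -0.002 -1.   ] open 93.2 F [-1.  -0.   0.1] q [ 0.61 -0.11  2.02 -0.    1.24  0.24]
347,305,208 tool shift [-0.3 -1.  45.9]
```

View pics/s1.png

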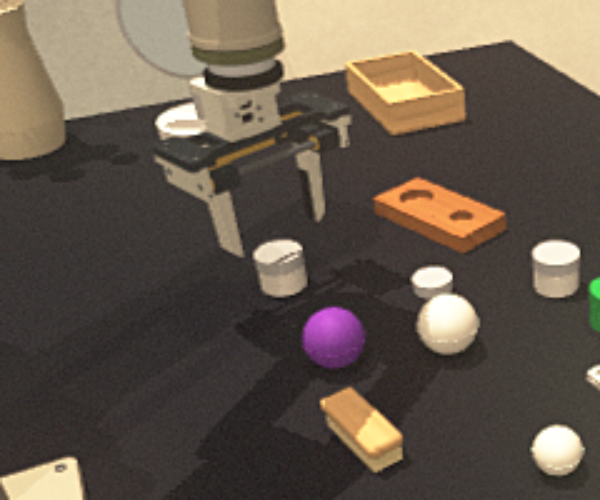

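The gripper (fingers at about (230,240) and (315,215)) straddles the jar at (280,268). Next: descend, close and lift.

Request:
drive_tool(moves=[93, 0, 0, 25, 0, 0, 0, 93, 0, 0, 20, 0, 0, 0, 93, 0, 0, 0, 0, 0, 0, 30, 0, 0, 0, 0, 0, 0, 30, 0, 0, 0, 0, 0, 0, 30, 0, 0, 0, 0, 0, 0, 30, 0, 0, 0, 0, 0, 0, 30, 0, 0, 0, 0, 0, 0])

```text
t: 2.95
tool_pos: [0.3486, 0.3063, 0.2103]
orientation: [1.781, 2.588, 0.001]
force: [-0.9, -0.5, 0.5]
opening: 0.0572
gripper_force: 1.3
```

```bash
python3 go.py 347,305,335 533,-333,335
```

```text
t 3.0 [348.6 306.3 210.3] psi 20.9 tilt [ 0.001  0.    -1.   ] open 57.2 F [-0.9 -0.5  0.5] q [ 0.61 -0.05  2.04  0.    1.14  0.25]
347,305,335 tool shift [  -0.6   -1.9 -124.7]
533,-333,335 tool shift [-6.624e+02 -5.410e+01 -2.000e-01]
```

Request:
drive_tool(moves=[30, 0, 0, 0, 0, 0, 0, 30, 0, 0, 0, 0, 0, 0, 30, 0, 0, 0, 0, 0, 0, 30, 0, 0, -15, 0, 0, 0, 30, 0, 0, -25, 0, 0, 0, 30, 0, 0, -30, 0, 0, 0, 30, 0, 0, -30, 0, 0, 0, 30, 0, 0, -25, 0, 0, 0], grip_force=20)

```text
t: 3.75
tool_pos: [0.3484, 0.3061, 0.336]
orientation: [1.781, 2.588, 0.001]
force: [-0.4, -0.1, -1.2]
opening: 0.0515
gripper_force: 20.0
```

```bash
python3 go.py 533,-333,335
```

```text
t 3.8 [348.4 306.1 336. ] psi 20.9 tilt [ 0.001  0.    -1.   ] open 51.5 F [-0.4 -0.1 -1.2] q [ 0.61 -0.2   1.94 -0.    1.4   0.25]
533,-333,335 tool shift [-662.9  -55.7    0.9]
```

Request:
drive_tool(moves=[30, -20, -2, 0, 0, 0, 0, 30, -40, -3.5, 0, 0, 0, 0, 30, -45, -4, 0, 0, 0, 0, 30, -45, -4, 0, 0, 0, 0, 30, -45, -4, 0, 0, 0, 0, 30, -45, -4, 0, 0, 0, 0, 30, -45, -4, 0, 0, 0, 0, 30, -45, -4, 0, 0, 0, 0])

```text
t: 4.55
tool_pos: [0.4386, -0.0145, 0.3344]
orientation: [1.781, 2.587, 0.0]
force: [1.5, 0.2, -1.3]
opening: 0.0516
gripper_force: 20.0
```

Request:
drive_tool(moves=[30, -45, -4, 0, 0, 0, 0, 30, -45, -4, 0, 0, 0, 0, 30, -45, -4, 0, 0, 0, 0, 30, -45, -4, 0, 0, 0, 0, 30, -45, -4, 0, 0, 0, 0, 30, -45, -3, 0, 0, 0, 0, 30, -40, -3, 0, 0, 0, 0, 30, -22, -1, 0, 0, 0, 0])

```text
t: 5.35
tool_pos: [0.5319, -0.3355, 0.3337]
orientation: [-1.784, -2.586, 0.001]
force: [-0.5, 0.6, -1.5]
opening: 0.0516
gripper_force: 20.0
```

Request:
drive_tool(moves=[30, 0, 0, 30, 0, 0, 0, 30, 0, 0, 30, 0, 0, 0, 30, 0, 0, 20, 0, 0, 0, 30, 0, 0, 0, 0, 0, 0])

```text
t: 5.75
tool_pos: [0.5303, -0.3313, 0.2497]
orientation: [-1.777, -2.581, -0.0]
force: [-0.7, 0.9, -2.1]
opening: 0.0517
gripper_force: 20.0
```

```bash
python3 go.py 533,-333,214
python3 - <<'E'
from plant import robot
from h import *
c=robot.read_camera("side");cv2.imwrite("pics/s2.png",cv2.resize(c["color"][170:400,260:520,::-1],None,fx=2.2,fy=2.2))
E
```

```text
t 5.8 [ 530.3 -331.3  249.7] psi 20.9 tilt [-0.007  0.005 -1.   ] open 51.7 F [-0.7  0.9 -2.1] q [-0.64  0.32  1.56 -0.    1.27 -1.01]
533,-333,214 tool shift [-2.8  2.1 35.7]
```

View pics/s2.png

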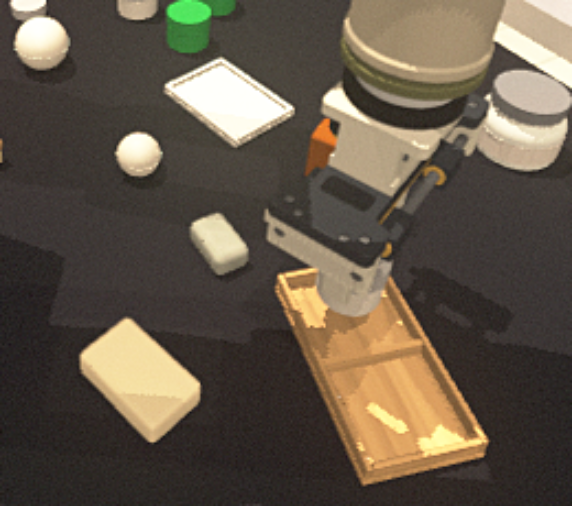

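The jar (350,290) is above the near bay. Lower it gently and release.

Request:
drive_tool(moves=[30, -2, 2, 15, 0, 0, 0, 30, 0, 0, 12, 0, 0, 0, 30, 0, 0, 6, 0, 0, 0, 30, 0, 0, 2, 0, 0, 0, 30, 0, 0, 0, 0, 0, 0])

```text
t: 6.3
tool_pos: [0.5345, -0.3335, 0.2195]
orientation: [-1.781, -2.587, -0.0]
force: [0.3, -0.5, -1.4]
opening: 0.0517
gripper_force: 20.0
```

Request:
drive_tool(moves=[30, 0, 0, 2, 0, 0, 0, 30, 0, 0, 1.5, 0, 0, 0, 30, 0, 0, 0, 0, 0, 0, 30, 0, 0, 0, 0, 0, 0])

```text
t: 6.7
tool_pos: [0.5346, -0.3336, 0.2164]
orientation: [1.781, 2.588, -0.0]
force: [0.5, -0.4, -1.4]
opening: 0.052
gripper_force: 20.0
```

Request:
drive_tool(moves=[30, 0, 0, 1.5, 0, 0, 0, 30, 0, 0, 1, 0, 0, 0, 30, 0, 0, 0, 0, 0, 0])

```text
t: 7.0
tool_pos: [0.5348, -0.3337, 0.215]
orientation: [1.781, 2.587, -0.0]
force: [-3.0, 3.1, 7.2]
opening: 0.0516
gripper_force: 20.0
```

Contact felt at z = 215 mm. Release and rise.

Request:
drive_tool(moves=[75, 0, 0, 0, 0, 0, 0, 75, 0, 0, 0, 0, 0, 0, 75, 0, 0, 0, 0, 0, 0, 75, 0, 0, 0, 0, 0, 0, 75, 0, 0, 0, 0, 0, 0, 90, 0, 0, -30, 0, 0, 0, 90, 0, 0, -45, 0, 0, 0, 90, 0, 0, -45, 0, 0, 0])

```text
t: 7.8
tool_pos: [0.5341, -0.3333, 0.334]
orientation: [-1.78, -2.586, -0.0]
force: [0.5, -0.5, 0.2]
opening: 0.0894
gripper_force: 0.0
```

```bash
python3 go.py 612,154.5,335 612,154.5,210
```

```text
t 7.8 [ 534.1 -333.3  334. ] psi 20.9 tilt [-0.002  0.001 -1.   ] open 89.4 F [ 0.5 -0.5  0.2] q [-0.64  0.25  1.48  0.    1.41 -1.  ]
612,154.5,335 tool shift [427.8 246.9  -0.5]
612,154.5,210 tool shift [ -0.3   0.2 125. ]
```

Request:
drive_tool(moves=[93, 36, 21, 0, 0, 0, 0, 93, 36, 21, 0, 0, 0, 0, 93, 36, 21, 0, 0, 0, 0, 93, 36, 21, 0, 0, 0, 0, 93, 36, 21, 0, 0, 0, 0, 93, 36, 21, 0, 0, 0, 0, 93, 36, 21, 0, 0, 0, 0, 93, 36, 21, 0, 0, 0, 0])

```text
t: 8.6
tool_pos: [0.5887, -0.0028, 0.3339]
orientation: [1.781, 2.587, 0.0]
force: [0.8, -0.2, 0.7]
opening: 0.0934
gripper_force: 0.0
```

Request:
drive_tool(moves=[93, 36, 20, 0, 0, 0, 0, 93, 36, 20, 0, 0, 0, 0, 93, 36, 20, 0, 0, 0, 0, 93, 32, 19, 0, 0, 0, 0, 93, 0, 0, 30, 0, 0, 0, 93, 0, 0, 30, 0, 0, 0, 93, 0, 0, 15, 0, 0, 0, 93, 0, 0, 0, 0, 0, 0])

```text
t: 9.4
tool_pos: [0.6112, 0.1541, 0.2555]
orientation: [-1.779, -2.584, 0.006]
force: [-0.7, -0.9, 0.7]
opening: 0.093
gripper_force: 0.0
```

```bash
python3 go.py 612,154.5,210;python3 - <<'E'
from plant import robot
from h import *
c=robot.read_camera("side");cv2.imwrite("pics/s3.png",cv2.resize(c["color"][80:240,220:440,::-1],None,fx=2.2,fy=2.2))
E
```

```text
t 9.4 [611.2 154.1 255.5] psi 20.9 tilt [-0.006 -0.001 -1.   ] open 93.0 F [-0.7 -0.9  0.7] q [ 0.17  0.33  1.54 -0.    1.28 -0.2 ]
612,154.5,210 tool shift [ 0.   1.2 45.5]
```

View pics/s3.png

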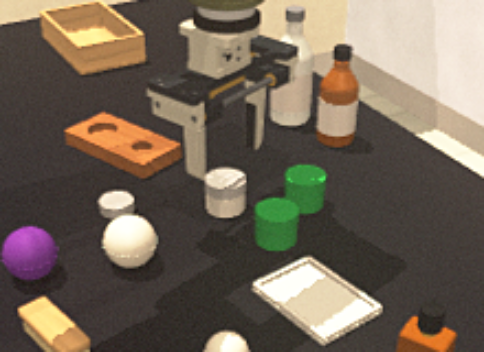

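The fingers straddle the white jar at (225,192), and the green jars are clear.

Request:
drive_tool(moves=[93, 0, 0, 25, 0, 0, 0, 93, 0, 0, 20, 0, 0, 0, 30, 0, 0, 1, 0, 0, 0, 30, 0, 0, 0, 0, 0, 0, 30, 0, 0, 0, 0, 0, 0, 30, 0, 0, 0, 0, 0, 0, 30, 0, 0, 0, 0, 0, 0, 30, 0, 0, 0, 0, 0, 0])

```text
t: 10.25
tool_pos: [0.6127, 0.1545, 0.2136]
orientation: [1.781, 2.587, 0.001]
force: [-0.9, -0.9, 4.6]
opening: 0.0512
gripper_force: 20.0
```

Request:
drive_tool(moves=[30, 0, 0, 0, 0, 0, 0, 30, 0, 0, 0, 0, 0, 0, 30, 0, 0, 0, 0, 0, 0])

```text
t: 10.55
tool_pos: [0.6128, 0.1545, 0.2136]
orientation: [1.781, 2.587, 0.001]
force: [-1.6, -0.5, 6.8]
opening: 0.0516
gripper_force: 20.0
```

```bash
python3 go.py 612,154.5,335 511,-409.5,335
```

```text
t 10.6 [612.8 154.5 213.6] psi 20.9 tilt [ 0.001  0.    -1.   ] open 51.6 F [-1.6 -0.5  6.8] q [ 0.17  0.38  1.56 -0.    1.2  -0.2 ]
612,154.5,335 tool shift [   0.3   -0.6 -121.4]
511,-409.5,335 tool shift [-4.908e+02 -2.957e+02 -2.000e-01]
```

Request:
drive_tool(moves=[30, 0, 0, -15, 0, 0, 0, 30, 0, 0, -35, 0, 0, 0, 30, 0, 0, -40, 0, 0, 0, 30, 0, 0, -33, 0, 0, 0, 30, -15, -9, 0, 0, 0, 0, 30, -30, -18, 0, 0, 0, 0, 30, -38, -23, 0, 0, 0, 0, 30, -38, -23, 0, 0, 0, 0])

```text
t: 11.35
tool_pos: [0.5865, 0.014, 0.335]
orientation: [-1.779, -2.588, 0.001]
force: [0.4, -1.0, -1.5]
opening: 0.0513
gripper_force: 20.0
```

Request:
drive_tool(moves=[30, -38, -23, 0, 0, 0, 0, 30, -38, -23, 0, 0, 0, 0, 30, -38, -23, 0, 0, 0, 0, 30, -38, -23, 0, 0, 0, 0, 30, -38, -23, 0, 0, 0, 0, 30, -38, -23, 0, 0, 0, 0, 30, -38, -23, 0, 0, 0, 0, 30, -38, -23, 0, 0, 0, 0])

```text
t: 12.15
tool_pos: [0.5228, -0.3362, 0.335]
orientation: [-1.781, -2.586, -0.0]
force: [-0.2, -0.2, -2.1]
opening: 0.0513
gripper_force: 20.0
```

```bash
python3 go.py 511,-409.5,335 511,-409.5,218
```

```text
t 12.2 [ 522.8 -336.2  335. ] psi 20.9 tilt [-0.001  0.001 -1.   ] open 51.3 F [-0.2 -0.2 -2.1] q [-0.65  0.23  1.51 -0.    1.41 -1.02]
511,-409.5,335 tool shift [-64.3 -37.2  -0. ]
511,-409.5,218 tool shift [-1.00e-01  1.00e-01  1.17e+02]
```

Request:
drive_tool(moves=[30, -35, -20, 0, 0, 0, 0, 30, -27, -16, 0, 0, 0, 0, 30, 0, 0, 30, 0, 0, 0, 30, 0, 0, 35, 0, 0, 0, 30, 0, 0, 20, 0, 0, 0, 30, 0, 0, 15, 0, 0, 0, 30, 0, 0, 5, 0, 0, 0, 30, 0, 0, 0, 0, 0, 0])

```text
t: 12.95
tool_pos: [0.5124, -0.405, 0.2302]
orientation: [-1.781, -2.587, -0.0]
force: [-0.5, -0.2, -0.7]
opening: 0.0514
gripper_force: 20.0
```

```bash
python3 go.py 511,-409.5,218
```

```text
t 12.9 [ 512.4 -405.   230.2] psi 20.9 tilt [-0.001  0.001 -1.   ] open 51.4 F [-0.5 -0.2 -0.7] q [-0.75  0.41  1.49 -0.    1.25 -1.11]
511,-409.5,218 tool shift [-3.7 -2.9 12.2]
```

Request:
drive_tool(moves=[30, -4, -3, 6, 0, 0, 0, 30, 0, 0, 3, 0, 0, 0, 30, 0, 0, 2, 0, 0, 0, 30, 0, 0, 1, 0, 0, 0, 30, 0, 0, 0, 0, 0, 0])

```text
t: 13.45
tool_pos: [0.5113, -0.4098, 0.2188]
orientation: [1.781, 2.588, 0.0]
force: [0.7, -0.1, -1.8]
opening: 0.0515
gripper_force: 20.0
```

Request:
drive_tool(moves=[30, 0, 0, 1, 0, 0, 0, 30, 0, 0, 1, 0, 0, 0, 30, 0, 0, 0, 0, 0, 0])

```text
t: 13.75
tool_pos: [0.5115, -0.41, 0.2186]
orientation: [1.781, 2.587, -0.0]
force: [-4.3, 3.8, 10.4]
opening: 0.0514
gripper_force: 20.0
```

Seated. Release, rise, and turn 7.2° for the soap.

Request:
drive_tool(moves=[75, 0, 0, 0, 0, 0, 0, 75, 0, 0, 0, 0, 0, 0, 75, 0, 0, 0, 0, 0, 0, 75, 0, 0, 0, 0, 0, 0, 75, 0, 0, 0, 0, 0, 0, 90, 0, 0, -30, 0, 0, 0, 93, 0, 0, -45, 0, 0, 0, 93, 0, 0, -15, 0, 0, 7.2])

```text
t: 14.55
tool_pos: [0.5122, -0.4108, 0.312]
orientation: [1.937, 2.465, -0.001]
force: [0.5, -1.7, 0.8]
opening: 0.0916
gripper_force: 0.0
```

```bash
python3 go.py 360,-301,300 360,-301,194.5
```

```text
t 14.6 [ 512.2 -410.8  312. ] psi 13.7 tilt [ 0.005 -0.004 -1.   ] open 91.6 F [ 0.5 -1.7  0.8] q [-0.75  0.33  1.42  0.    1.38 -0.99]
360,-301,300 tool shift [ 142.7 -122.    10.8]
360,-301,194.5 tool shift [  0.6  -0.4 105.5]
```

Request:
drive_tool(moves=[93, 36, -31, 3, 0, 0, 0, 93, 36, -31, 3, 0, 0, 0, 93, 36, -31, 3, 0, 0, 0, 93, 35, -29, 2, 0, 0, 0, 93, 0, 0, 20, 0, 0, 0, 93, 0, 0, 25, 0, 0, 0, 93, 0, 0, 10, 0, 0, 0, 93, 0, 0, 0, 0, 0, 0])

```text
t: 15.35
tool_pos: [0.3583, -0.2994, 0.2393]
orientation: [-1.938, -2.468, -0.001]
force: [-0.1, 0.2, -0.2]
opening: 0.0928
gripper_force: 0.0
```

```bash
python3 go.py 360,-301,194.5;python3 - <<'E'
from plant import robot
from h import *
c=robot.read_camera("side");a=cv2.resize(c["color"][180:400,200:520,::-1],None,fx=1.7,fy=1.7)
c=robot.read_camera("top");b=cv2.resize(c["color"][150:330,380:540,::-1],None,fx=1.4,fy=1.4)
o=np.zeros((374,544+224,3),np.uint8);o[:,:544]=a;o[:252,544:]=b;cv2.imwrite("pics/s4.png",o)
E
```

```text
t 15.3 [ 358.3 -299.4  239.3] psi 13.7 tilt [-0.002  0.002 -1.   ] open 92.8 F [-0.1  0.2 -0.2] q [-0.81 -0.08  2.02 -0.    1.21 -1.05]
360,-301,194.5 tool shift [-2.1  1.3 44.7]
```

View pics/s4.png

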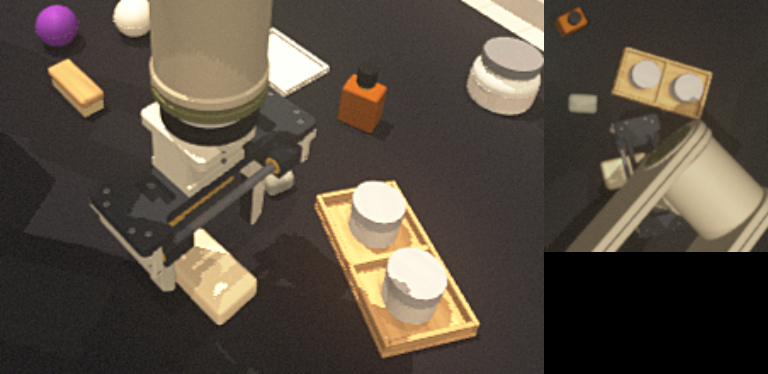

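Both jars stand in their bays (378,213 and 414,285), and the fingers straddle the soap across its short side (215,280). Descend and grip.

Request:
drive_tool(moves=[93, -2, 1.5, 20, 0, 0, 0, 93, 0, 0, 17, 0, 0, 0, 93, 0, 0, 8, 0, 0, 0, 30, 0, 0, 0, 0, 0, 0, 30, 0, 0, 0, 0, 0, 0, 30, 0, 0, 0, 0, 0, 0, 30, 0, 0, 0, 0, 0, 0, 30, 0, 0, 0, 0, 0, 0])

```text
t: 16.25
tool_pos: [0.361, -0.3017, 0.1964]
orientation: [1.94, 2.47, -0.0]
force: [0.5, 0.6, -0.1]
opening: 0.0575
gripper_force: 0.0
```

Request:
drive_tool(moves=[30, 0, 0, 0, 0, 0, 0, 30, 0, 0, 0, 0, 0, 0, 30, 0, 0, 0, 0, 0, 0])

```text
t: 16.55
tool_pos: [0.3609, -0.3017, 0.1962]
orientation: [1.94, 2.47, -0.0]
force: [-2.8, 0.7, 5.0]
opening: 0.0519
gripper_force: 20.0
```

Request:
drive_tool(moves=[30, 0, 0, -15, 0, 0, 0, 30, 0, 0, -35, 0, 0, 0, 30, 0, 0, -40, 0, 0, 0, 30, 0, 0, -40, 0, 0, 3.3, 30, 0, 0, -10, 0, 0, 3.3, 30, 0, 0, 0, 0, 0, 0])

```text
t: 17.15
tool_pos: [0.3614, -0.302, 0.3381]
orientation: [2.077, 2.351, -0.0]
force: [0.9, -0.5, -1.0]
opening: 0.0518
gripper_force: 20.0
```

```bash
python3 go.py 607,-56.5,335 607,-56.5,200
```

```text
t 17.1 [ 361.4 -302.   338.1] psi 7.1 tilt [ 0.003 -0.003 -1.   ] open 51.8 F [ 0.9 -0.5 -1. ] q [-0.81 -0.19  1.92  0.    1.4  -0.93]
607,-56.5,335 tool shift [213.5 274.    3.1]
607,-56.5,200 tool shift [  0.5  -0.4 135. ]
```

Request:
drive_tool(moves=[30, 15, 19, 0, 0, 0, 0, 30, 28, 36, 0, 0, 0, 0, 30, 28, 36, 0, 0, 0, 0, 30, 28, 36, 0, 0, 0, 0, 30, 28, 36, 0, 0, 0, 0, 30, 28, 36, 0, 0, 0, 0, 30, 28, 36, 0, 0, 0, 0, 30, 28, 36, 0, 0, 0, 0])

```text
t: 17.95
tool_pos: [0.604, -0.0568, 0.3331]
orientation: [-2.075, -2.355, 0.003]
force: [-0.3, -0.8, 0.1]
opening: 0.0518
gripper_force: 20.0
```

Request:
drive_tool(moves=[30, 2, 3, 0, 0, 0, 0, 30, 0, 0, 30, 0, 0, 0, 30, 0, 0, 40, 0, 0, 0, 30, 0, 0, 30, 0, 0, 0, 30, 0, 0, 10, 0, 0, 0, 30, 0, 0, 0, 0, 0, 0])

```text
t: 18.55
tool_pos: [0.6046, -0.0562, 0.2226]
orientation: [-2.075, -2.352, 0.005]
force: [0.3, -0.8, -0.7]
opening: 0.0519
gripper_force: 20.0
```

```bash
python3 go.py 607,-56.5,202;python3 - <<'E'
from plant import robot
from h import *
c=robot.read_camera("side");cv2.imwrite("pics/s5.png",cv2.resize(c["color"][100:280,260:480,::-1],None,fx=2.5,fy=2.5))
E
```

```text
t 18.6 [604.6 -56.2 222.6] psi 7.1 tilt [-0.006  0.001 -1.   ] open 51.9 F [ 0.3 -0.8 -0.7] q [-0.18  0.31  1.63 -0.    1.21 -0.3 ]
607,-56.5,202 tool shift [-0.6  2.4 20.6]
```

View pics/s5.png

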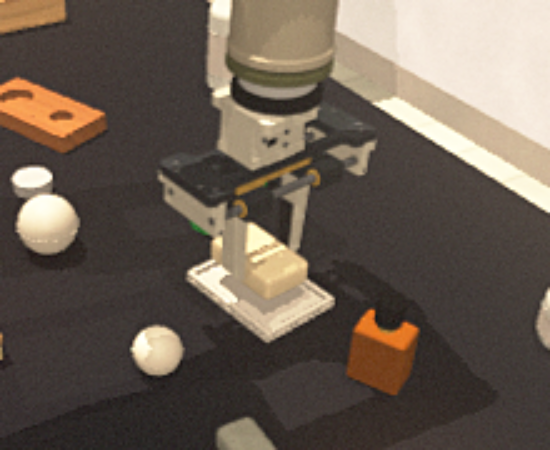

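The soap hovers squarely above the dish (262,295). Lower it.

Request:
drive_tool(moves=[30, 0, 1, 8, 0, 0, 0, 30, 0, 0, 6, 0, 0, 0, 30, 0, 0, 3, 0, 0, 0, 30, 0, 0, 1, 0, 0, 0, 30, 0, 0, 0, 0, 0, 0])

```text
t: 19.1
tool_pos: [0.6073, -0.0561, 0.2078]
orientation: [2.079, 2.355, 0.0]
force: [0.7, 0.8, -2.2]
opening: 0.0517
gripper_force: 20.0
```

Request:
drive_tool(moves=[30, 0, 0, 1, 0, 0, 0, 30, 0, 0, 0, 0, 0, 0])

```text
t: 19.3
tool_pos: [0.6073, -0.0561, 0.2069]
orientation: [2.079, 2.355, 0.0]
force: [-0.5, -0.1, 0.1]
opening: 0.0512
gripper_force: 20.0
```

Request:
drive_tool(moves=[30, 0, 0, 2, 0, 0, 0, 30, 0, 0, 1.5, 0, 0, 0, 30, 0, 0, 0, 0, 0, 0])

```text
t: 19.6
tool_pos: [0.6071, -0.056, 0.2029]
orientation: [-2.079, -2.355, 0.0]
force: [0.2, -0.1, -0.7]
opening: 0.0519
gripper_force: 20.0
```

Request:
drive_tool(moves=[30, 0, 0, 1, 0, 0, 0, 30, 0, 0, 1, 0, 0, 0, 30, 0, 0, 0, 0, 0, 0])

```text
t: 19.9
tool_pos: [0.6073, -0.0561, 0.2012]
orientation: [2.079, 2.355, 0.0]
force: [0.2, 0.6, -0.8]
opening: 0.0519
gripper_force: 20.0
```

Request:
drive_tool(moves=[30, 0, 0, 0.8, 0, 0, 0, 30, 0, 0, 0.7, 0, 0, 0, 30, 0, 0, 0, 0, 0, 0])

```text
t: 20.2
tool_pos: [0.6074, -0.0561, 0.2012]
orientation: [2.079, 2.355, -0.0]
force: [-6.0, 0.5, 11.3]
opening: 0.0519
gripper_force: 20.0
```

Seated at z = 201, as expected. Release, rise, and turn back to 20.9°.

Request:
drive_tool(moves=[80, 0, 0, 0, 0, 0, 0, 80, 0, 0, 0, 0, 0, 0, 80, 0, 0, 0, 0, 0, 0, 80, 0, 0, 0, 0, 0, 0, 80, 0, 0, -15, 0, 0, 0, 90, 0, 0, -30, 0, 0, 0, 93, 0, 0, -40, 0, 0, -6.9, 93, 0, 0, -15, 0, 0, -6.9])

```text
t: 21.0
tool_pos: [0.6086, -0.0563, 0.3057]
orientation: [1.772, 2.587, 0.004]
force: [1.0, 0.4, 1.3]
opening: 0.0923
gripper_force: 0.0
```

```bash
python3 go.py 471,-101,300 471,-101,196;python3 - <<'E'
from plant import robot
from h import *
c=robot.read_camera("top");blobs(c,box=(.4,.53,-.5,-.05));blobs(c,.008,box=(.4,.53,.05,.15))
E
```

```text
t 21.0 [608.6 -56.3 305.7] psi 21.2 tilt [ 0.007 -0.001 -1.   ] open 92.3 F [1.  0.4 1.3] q [-0.18  0.22  1.57 -0.    1.34 -0.55]
471,-101,300 tool shift [   8.  -144.5    4.8]
471,-101,196 tool shift [  0.4  -0.6 104. ]
px [371. 217.] n 2117 ztop 585 ctr 427 -71 size 42 54 ang 89.9 all [130. 106.] [ 465. -103.] [173. 158. 129.]
px [468. 216.] n 1223 ztop 52 ctr 508 -371 size 125 44 ang 89.7 all [ 73. 176.] [ 494. -368.] [196. 172. 130.]
px [408. 223.] n 257 ztop 28 ctr 482 -223 size 31 47 ang 0.6 all [34. 53.] [ 483. -224.] [117. 109.  90.]
px [280. 229.] n 387 ztop 60 ctr 460 103 size 40 38 ang 0.9 all [57. 51.] [461. 106.] [194. 181. 154.]
```

Request:
drive_tool(moves=[93, 2, -36, 0, 0, 0, 0, 93, 2, -36, 0, 0, 0, 0, 93, 2, -36, 0, 0, 0, 0, 93, 2, -36, 0, 0, 0, 0, 93, 0, 0, 25, 0, 0, 0, 93, 0, 0, 25, 0, 0, 0, 93, 0, 0, 10, 0, 0, 0, 93, 0, 0, 0, 0, 0, 0])

```text
t: 21.85
tool_pos: [0.469, -0.0997, 0.2381]
orientation: [-1.781, -2.584, 0.002]
force: [0.3, 0.4, -0.2]
opening: 0.0931
gripper_force: 0.0
```

```bash
python3 go.py 471,-101,196;python3 - <<'E'
from plant import robot
from h import *
c=robot.read_camera("side");cv2.imwrite("pics/s6.png",cv2.resize(c["color"][120:300,220:440,::-1],None,fx=2.5,fy=2.5))
E
```

```text
t 21.9 [469.  -99.7 238.1] psi 20.8 tilt [-0.004  0.001 -1.   ] open 93.1 F [ 0.3  0.4 -0.2] q [-0.32 -0.04  1.98 -0.    1.2  -0.68]
471,-101,196 tool shift [-2.   1.5 42.1]
```

View pics/s6.png

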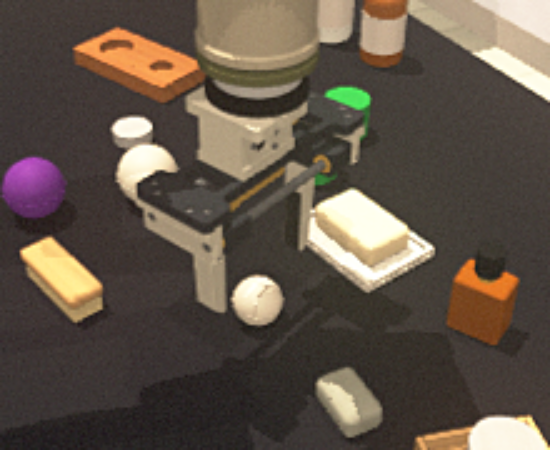

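The soap is flat in its dish (362,232) and the small ball (257,300) sits between the fingers. Descend and grip.

Request:
drive_tool(moves=[93, -1, 1, 20, 0, 0, 0, 93, 0, 0, 16, 0, 0, 0, 93, 0, 0, 5, 0, 0, 0, 60, 0, 0, 0, 0, 0, 0, 50, 0, 0, 0, 0, 0, 0, 30, 0, 0, 0, 0, 0, 0, 30, 0, 0, 0, 0, 0, 0, 30, 0, 0, 0, 0, 0, 0], grip_force=12)

```text
t: 22.7
tool_pos: [0.4714, -0.1007, 0.1993]
orientation: [1.781, 2.587, 0.0]
force: [-0.5, 0.3, 0.2]
opening: 0.0576
gripper_force: 0.0
```

Request:
drive_tool(moves=[30, 0, 0, 0, 0, 0, 0, 30, 0, 0, 0, 0, 0, 0, 30, 0, 0, 0, 0, 0, 0, 30, 0, 0, 0, 0, 0, 0])

```text
t: 23.1
tool_pos: [0.4712, -0.1006, 0.1988]
orientation: [1.781, 2.588, 0.0]
force: [0.1, -0.3, 0.3]
opening: 0.0413
gripper_force: 12.0
```

```bash
python3 go.py 471,-101,300 572.5,319.5,300
```

```text
t 23.1 [ 471.2 -100.6  198.8] psi 20.9 tilt [ 0. -0. -1.] open 41.3 F [ 0.1 -0.3  0.3] q [-0.32  0.02  2.    0.    1.12 -0.68]
471,-101,300 tool shift [  -0.3   -0.3 -101.2]
572.5,319.5,300 tool shift [356.6 244.9   0. ]
```

Request:
drive_tool(moves=[30, 0, 0, -10, 0, 0, 0, 30, 0, 0, -25, 0, 0, 0, 30, 0, 0, -35, 0, 0, 0, 30, 0, 0, -30, 0, 0, 0, 30, 15, 10, 0, 0, 0, 0, 30, 28, 19, 0, 0, 0, 0, 30, 36, 25, 0, 0, 0, 0, 30, 36, 25, 0, 0, 0, 0])

```text
t: 23.9
tool_pos: [0.5041, 0.0362, 0.2998]
orientation: [1.783, 2.586, 0.001]
force: [1.4, -0.8, 0.0]
opening: 0.0412
gripper_force: 12.0
```

Request:
drive_tool(moves=[30, 36, 25, 0, 0, 0, 0, 30, 36, 25, 0, 0, 0, 0, 30, 36, 25, 0, 0, 0, 0, 30, 36, 25, 0, 0, 0, 0, 30, 36, 24, 0, 0, 0, 0, 30, 36, 24, 0, 0, 0, 0, 30, 18, 12, 0, 0, 0, 0, 30, 0, 0, 0, 0, 0, 0])

```text
t: 24.7
tool_pos: [0.5696, 0.3137, 0.2992]
orientation: [-1.777, -2.59, -0.001]
force: [-0.0, -1.0, -0.3]
opening: 0.0413
gripper_force: 12.0
```

```bash
python3 go.py 572.5,319.5,300 572.5,319.5,214.8
```

```text
t 24.7 [569.6 313.7 299.2] psi 21.1 tilt [ 0.     0.001 -1.   ] open 41.3 F [-0.  -1.  -0.3] q [0.42 0.33 1.45 0.   1.36 0.06]
572.5,319.5,300 tool shift [ 4.4  4.8 -0.8]
572.5,319.5,214.8 tool shift [-0.1 -0.  85.2]
```

Request:
drive_tool(moves=[30, 3.5, 3.5, 0, 0, 0, 0, 30, 0, 0, 25, 0, 0, 0, 30, 0, 0, 25, 0, 0, 0, 30, 0, 0, 12, 0, 0, 0, 30, 0, 0, 5, 0, 0, 0, 30, 0, 0, 0, 0, 0, 0, 30, 0, 0, 0, 0, 0, 0])

```text
t: 25.4
tool_pos: [0.5725, 0.3152, 0.2332]
orientation: [1.781, 2.587, 0.002]
force: [-0.2, -0.5, -0.4]
opening: 0.0412
gripper_force: 12.0
```

```bash
python3 go.py 571.5,318.5,214.8;python3 - <<'E'
from plant import robot
from h import *
c=robot.read_camera("side");cv2.imwrite("pics/s7.png",cv2.resize(c["color"][90:190,210:330,::-1],None,fx=5,fy=5,interpolation=cv2.INTER_CUBIC))
E
```

```text
t 25.4 [572.5 315.2 233.2] psi 20.9 tilt [ 0.002  0.001 -1.   ] open 41.2 F [-0.2 -0.5 -0.4] q [ 0.42  0.4   1.49 -0.    1.25  0.06]
571.5,318.5,214.8 tool shift [ 3.4  0.2 18.4]
```

View pics/s7.png

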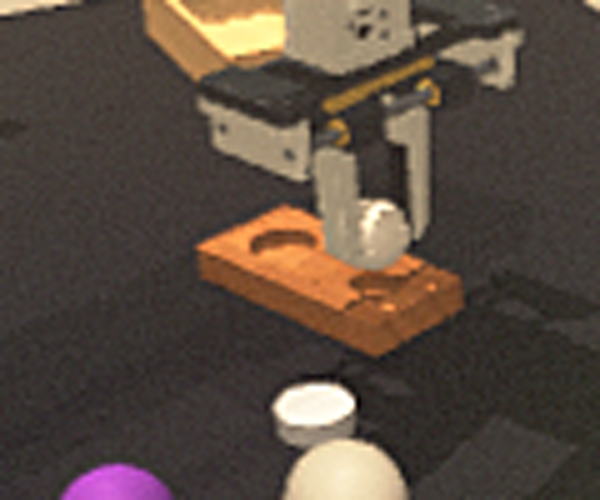

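The small ball (380,233) hovers above the narrow dimple (378,285). Correct +3.4 in x and lower.

Request:
drive_tool(moves=[30, 3.4, 0, 4, 0, 0, 0, 30, 0, 0, 6, 0, 0, 0, 30, 0, 0, 4, 0, 0, 0, 30, 0, 0, 2, 0, 0, 0, 30, 0, 0, 0, 0, 0, 0])

```text
t: 25.95
tool_pos: [0.5708, 0.3186, 0.2158]
orientation: [1.781, 2.588, 0.001]
force: [1.0, 0.4, 1.2]
opening: 0.0415
gripper_force: 12.0
```

Request:
drive_tool(moves=[30, 0, 0, 1, 0, 0, 0, 30, 0, 0, 0, 0, 0, 0])

```text
t: 26.15
tool_pos: [0.5709, 0.3187, 0.2153]
orientation: [1.781, 2.587, 0.002]
force: [0.1, 1.2, 3.9]
opening: 0.0414
gripper_force: 12.0
```

Contact at the expected height. Release and go up.

Request:
drive_tool(moves=[30, 0, 0, 0.5, 0, 0, 0, 60, 0, 0, 0, 0, 0, 0, 60, 0, 0, 0, 0, 0, 0, 60, 0, 0, 0, 0, 0, 0, 60, 0, 0, 0, 0, 0, 0, 75, 0, 0, -15, 0, 0, 0, 93, 0, 0, -35, 0, 0, 0, 93, 0, 0, -40, 0, 0, 0])

```text
t: 26.95
tool_pos: [0.57, 0.3181, 0.3044]
orientation: [-1.781, -2.586, 0.004]
force: [0.0, 0.6, 1.0]
opening: 0.0792
gripper_force: 0.0
```

```bash
python3 go.py 461,104.5,300 461,104.5,205
```

```text
t 26.9 [570.  318.1 304.4] psi 20.9 tilt [-0.003 -0.001 -1.   ] open 79.2 F [0.  0.6 1. ] q [ 0.43  0.34  1.44 -0.    1.37  0.07]
461,104.5,300 tool shift [-160.6 -178.     5. ]
461,104.5,205 tool shift [ 0.   0.3 95. ]
```

Request:
drive_tool(moves=[93, -32, -36, 0, 0, 0, 0, 93, -32, -36, 0, 0, 0, 0, 93, -32, -36, 0, 0, 0, 0, 93, -32, -36, 0, 0, 0, 0, 93, -32, -34, 0, 0, 0, 0, 93, 0, 0, 20, 0, 0, 0, 93, 0, 0, 10, 0, 0, 0, 93, 0, 0, 0, 0, 0, 0])

```text
t: 27.75
tool_pos: [0.461, 0.1055, 0.2734]
orientation: [-1.781, -2.586, 0.002]
force: [-0.2, -0.2, -0.1]
opening: 0.0929
gripper_force: 0.0
```

```bash
python3 go.py 461,104.5,205;python3 - <<'E'
from plant import robot
from h import *
c=robot.read_camera("side");cv2.imwrite("pics/s8.png",cv2.resize(c["color"][90:230,180:380,::-1],None,fx=3,fy=3,interpolation=cv2.INTER_CUBIC))
E
```

```text
t 27.8 [461.  105.5 273.4] psi 20.9 tilt [-0.002 -0.    -1.   ] open 92.9 F [-0.2 -0.2 -0.1] q [ 0.12 -0.11  1.98  0.    1.28 -0.25]
461,104.5,205 tool shift [-1.  -0.3 68.4]
```

View pics/s8.png

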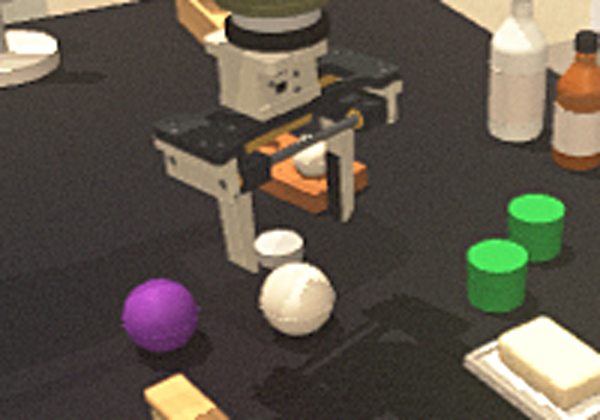

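The small ball rests on the stand (310,160), and the large ball (297,298) is centred below the fingers. Descend and grip.

Request:
drive_tool(moves=[93, 0, 0, 25, 0, 0, 0, 93, 0, 0, 25, 0, 0, 0, 93, 0, 0, 15, 0, 0, 0, 93, 0, 0, 3, 0, 0, 0, 70, 0, 0, 0, 0, 0, 0, 60, 0, 0, 0, 0, 0, 0, 45, 0, 0, 0, 0, 0, 0, 45, 0, 0, 0, 0, 0, 0], grip_force=15)

```text
t: 28.6
tool_pos: [0.462, 0.1056, 0.2072]
orientation: [1.78, 2.587, 0.002]
force: [0.1, 0.1, -0.0]
opening: 0.0657
gripper_force: 0.0
```

Request:
drive_tool(moves=[45, 0, 0, 0, 0, 0, 0, 45, 0, 0, 0, 0, 0, 0, 45, 0, 0, 0, 0, 0, 0])

```text
t: 28.9
tool_pos: [0.4618, 0.1054, 0.2068]
orientation: [1.781, 2.587, 0.001]
force: [-1.7, -0.6, 3.5]
opening: 0.0596
gripper_force: 15.0
```

```bash
python3 go.py 461,104.5,300 542.5,394,300
```

```text
t 28.9 [461.8 105.4 206.8] psi 20.9 tilt [ 0.001  0.    -1.   ] open 59.6 F [-1.7 -0.6  3.5] q [ 0.12 -0.01  2.02  0.    1.13 -0.25]
461,104.5,300 tool shift [ -0.6  -1.  -93.2]
542.5,394,300 tool shift [2.413e+02 1.795e+02 1.000e-01]
```

Request:
drive_tool(moves=[45, 0, 0, -10, 0, 0, 0, 45, 0, 0, -25, 0, 0, 0, 45, 0, 0, -35, 0, 0, 0, 45, 0, 0, -25, 0, 0, 0, 45, 12, 9, 0, 0, 0, 0, 45, 25, 19, 0, 0, 0, 0, 45, 32, 24, 0, 0, 0, 0, 45, 32, 24, 0, 0, 0, 0])

```text
t: 29.7
tool_pos: [0.4963, 0.2285, 0.3001]
orientation: [-1.782, -2.586, 0.001]
force: [0.1, -1.3, -0.7]
opening: 0.0593
gripper_force: 15.0
```

Request:
drive_tool(moves=[45, 32, 24, 0, 0, 0, 0, 45, 32, 24, 0, 0, 0, 0, 45, 32, 24, 0, 0, 0, 0, 45, 32, 23, 0, 0, 0, 0, 45, 12, 8, 0, 0, 0, 0, 45, 0, 0, 20, 0, 0, 0, 45, 0, 0, 25, 0, 0, 0, 45, 0, 0, 0, 0, 0, 0])

```text
t: 30.5
tool_pos: [0.5403, 0.3942, 0.2499]
orientation: [-1.778, -2.585, 0.014]
force: [-0.4, -1.0, -1.3]
opening: 0.0596
gripper_force: 15.0
```

```bash
python3 go.py 542.5,394,219.8
```

```text
t 30.5 [540.3 394.2 249.9] psi 20.9 tilt [-0.008 -0.005 -1.   ] open 59.6 F [-0.4 -1.  -1.3] q [0.55 0.43 1.42 0.   1.3  0.19]
542.5,394,219.8 tool shift [-0.9  2.3 30.1]
```

Request:
drive_tool(moves=[45, 0, 0, 8, 0, 0, 0, 45, 0, 0, 8, 0, 0, 0, 45, 0, 0, 3, 0, 0, 0, 45, 0, 0, 0, 0, 0, 0, 45, 0, 0, 0, 0, 0, 0])

```text
t: 31.0
tool_pos: [0.5429, 0.3945, 0.2379]
orientation: [1.781, 2.587, 0.001]
force: [-0.8, 0.7, -0.8]
opening: 0.0591
gripper_force: 15.0
```

```bash
python3 go.py 542.5,394,219.8
```

```text
t 31.0 [542.9 394.5 237.9] psi 20.9 tilt [ 0.001  0.001 -1.   ] open 59.1 F [-0.8  0.7 -0.8] q [0.55 0.44 1.43 0.   1.27 0.19]
542.5,394,219.8 tool shift [-0.3 -0.6 18.1]
```

Request:
drive_tool(moves=[45, 0, 0, 6, 0, 0, 0, 45, 0, 0, 6, 0, 0, 0, 45, 0, 0, 3, 0, 0, 0, 45, 0, 0, 1, 0, 0, 0, 45, 0, 0, 0, 0, 0, 0, 45, 0, 0, 0, 0, 0, 0])

```text
t: 31.6
tool_pos: [0.5427, 0.3945, 0.2213]
orientation: [-1.781, -2.588, -0.0]
force: [0.1, -0.5, -1.0]
opening: 0.059
gripper_force: 15.0
```

Request:
drive_tool(moves=[45, 0, 0, 1, 0, 0, 0, 45, 0, 0, 0.5, 0, 0, 0, 45, 0, 0, 0, 0, 0, 0])

```text
t: 31.9
tool_pos: [0.5428, 0.3945, 0.2199]
orientation: [1.781, 2.588, 0.001]
force: [0.5, -0.4, -0.7]
opening: 0.0592
gripper_force: 15.0
```

Request:
drive_tool(moves=[45, 0, 0, 1, 0, 0, 0, 45, 0, 0, 0.7, 0, 0, 0, 45, 0, 0, 0, 0, 0, 0])

```text
t: 32.2
tool_pos: [0.543, 0.3945, 0.2193]
orientation: [1.781, 2.587, 0.001]
force: [-2.2, -1.7, 7.0]
opening: 0.0592
gripper_force: 15.0
```

Seated with 7 N. Release, rise, and back off so the cameras can see.

Request:
drive_tool(moves=[75, 0, 0, 0, 0, 0, 0, 75, 0, 0, 0, 0, 0, 0, 75, 0, 0, 0, 0, 0, 0, 75, 0, 0, 0, 0, 0, 0, 80, 0, 0, -15, 0, 0, 0, 93, 0, 0, -35, 0, 0, 0, 93, 0, 0, -45, 0, 0, 0, 93, 0, 0, -40, 0, 0, 0])

```text
t: 33.0
tool_pos: [0.5426, 0.3944, 0.3561]
orientation: [1.781, 2.587, 0.001]
force: [0.2, -0.5, 0.7]
opening: 0.093
gripper_force: 0.0
```

Request:
drive_tool(moves=[93, 0, -45, 0, 0, 0, 0, 93, 0, -45, 0, 0, 0, 0, 93, 0, -45, 0, 0, 0, 0, 93, 0, -45, 0, 0, 0, 0, 93, 0, -45, 0, 0, 0, 0, 93, 0, -30, 0, 0, 0, 0, 93, 0, 0, 0, 0, 0, 0])

```text
t: 33.7
tool_pos: [0.3018, 0.3026, 0.3539]
orientation: [-1.779, -2.589, -0.001]
force: [0.2, 0.2, -0.0]
opening: 0.093
gripper_force: 0.0
```

Run:
```python
from plant import robot
from h import *
c=robot.read_camera("top");s=robot.read_camera("side")
W=world(c)
def circ(name,x,y,z,r,o,yaw,zt,ball=None):
    P=W[(c["depth"]>0)&(np.hypot(W[...,0]-x,W[...,1]-y)<r)&(W[...,2]>zt)]
    if ball:
        A=np.c_[2*P,np.ones(len(P))];k=np.linalg.lstsq(A,(P**2).sum(1),rcond=None)[0][:3]
    else: (a,b),_=cv2.minEnclosingCircle((P[:,:2]*1e3).astype(np.float32));k=np.array([a/1e3,b/1e3,np.median(P[:,2])])
    a=np.radians(yaw);d=k[:2]-o;print(name,len(P),k.round(4),"in frame",(np.cos(a)*d[0]+np.sin(a)*d[1]).round(4),(-np.sin(a)*d[0]+np.cos(a)*d[1]).round(4))
circ("large",.543,.394,0,.04,np.array([.558,.357]),20.9,.028,1)
circ("small",.571,.3185,0,.03,np.array([.558,.357]),20.9,.028,1)
T=np.array([.522,-.371])
circ("jar",.533,-.333,0,.035,T,-16.3,.042);circ("jar",.511,-.41,0,.035,T,-16.3,.042)
circ("soap",.607,-.056,0,.06,np.array([.607,-.056]),7.1,.027)
a=cv2.resize(c["color"][130:300,140:520,::-1],None,fx=2,fy=2);b=s["color"][100:400,180:500,::-1]
o=np.zeros((600,760,3),np.uint8);o[:340]=a[:, :760];o[340:,:277]=cv2.resize(b,(277,260));e=cv2.resize(s["color"][100:180,220:340,::-1],(390,260),interpolation=2);o[340:,300:690]=e
cv2.imwrite("pics/end.png",o)
```

```text
large 445 [0.544  0.3945 0.0432] in frame 0.0003 0.04
small 219 [0.5728 0.32   0.0379] in frame 0.0006 -0.0399
jar 332 [ 0.535  -0.333   0.0497] in frame 0.0018 0.0401
jar 337 [ 0.5122 -0.4088  0.0499] in frame 0.0012 -0.039
soap 577 [ 0.6076 -0.0559  0.0314] in frame 0.0006 -0.0
```

View pics/end.png

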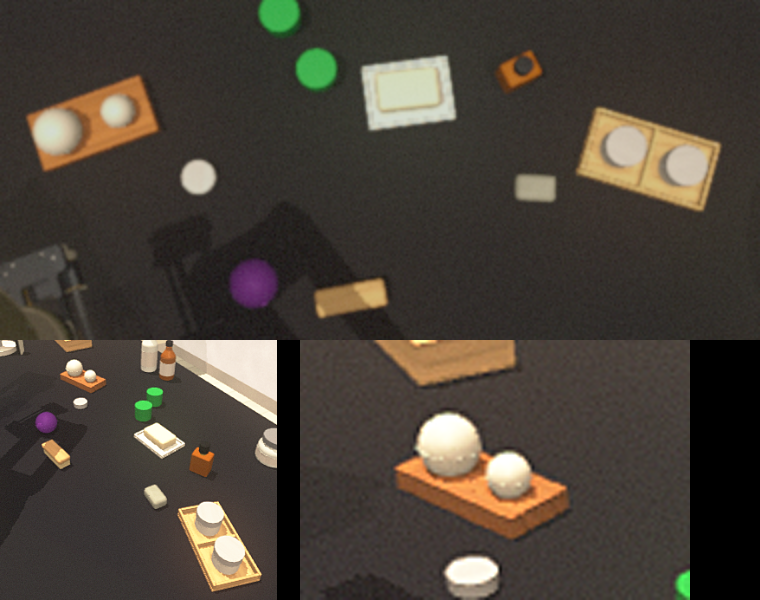

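The balls are seated on the stand (58,131 and 118,110), the jars are in their bays, the soap is in its dish (408,88), and the scent bottle is still standing (520,70). All measured offsets are within 2 mm, so I'm handing in.

```bash
python3 -c "
from plant import robot
print(robot.close_job())"
```

```text
the job is handed in; nothing more can be done
None
```

The job is handed in at about 34 s: both bath bombs, both jars and the soap measured within 2 mm of their places, and the scent bottle is still standing; the hand-in returned no verdict.

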